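# Glue-up of two walnut blanks in a hand-pumped press

## Task

Lay the loose walnut blank flat on the bed of the pump press, in the open gap between the sprung pressing pad and the matching blank that already lies by the fence, parallel to it and with the ends level. Then pump the press with full strokes of its hand lever, from all the way up to all the way down, easing the handle back up each time and never letting it fly up, until both blanks are squeezed tight together against the fence and the pad is pushed back at least halfway to the ram head behind it; finish with the handle up and let go. Do not push the ram or pad by hand, and leave the sanding block and glue bottle where they are.

Things in the scene. Friction and masses are not known exactly. Their poses are not given: they have to be found in the camera images.
- blank: the loose walnut blank to be pressed: a plain dark brown wooden bar 140 x 48 x 32 mm (its x, y, z), lying on the table somewhere beside or in front of the press, 0.15 kg. Origin at the centre of its underside; x along its length, z up.
- mate: an identical walnut blank, 140 x 48 x 32 mm, loose, already lying on the press bed close to the fence (0 to 6 mm off it) with its length across the press. Origin at the centre of its underside, x along its length (nearly the press's x), its free side faces the press's -y.
- bed (a point): reference point of the press, on top of its dark steel base plate, 12 mm above the table; z up, x across the press, y along the ram towards the fence. The plate is 130 mm wide (x) and runs from y = -205 to +255 mm; between pad and fence it is flat and open above. The pump body (two blue cheek plates, 72 mm wide, up to 120 mm above the bed) takes y = -200 to -45 mm.
- fence_face (a point): point in the middle of the wooden fence's face towards the pad, 18 mm above the bed; axes as bed, y points into the fence. At bed y = +200 mm. The fence is fixed, 140 mm wide and 45 mm high.
- pad_face (a point): centre of the front face of the pressing pad (upright wooden plate, 100 mm wide in x, 12 mm thick, 30 mm high), 18 mm above the bed; axes as bed, +y towards the fence. At the start the open gap to the mate is about 105 to 135 mm. The pad rides on two pins, sprung, 30 mm in front of the ram's steel head plate.
- pivot (a point): axle of the hand lever, 101 mm above the bed, at bed (0, -100 mm); axes as bed. The lever turns about the x axis through this point.
- handle (a point): centre of the lever's handle: a level black rubber cross bar 24 mm in diameter, 130 mm long along the press's x, joined at its middle by a 16 mm steel shank. 200 mm from the pivot, on its -y side: when up 121 mm above and 159 mm (y) from it, when down 20 mm below and 199 mm from it. Push it from above at the middle, or pinch it beside the shank, fingers closing along y; it may turn in the fingers.
- lever (a joint): angle of the hand lever in rad: 0 is up (at rest), 0.75 all the way down. A spring brings it back up (about 4 N at the handle when up, 10 N when down); driving the ram adds up to about 7 N. Let go, it flies up.
- ram (a joint): travel of the ram in m towards the fence, 0 to 0.125; starts at 0 to 0.024. A ratchet pawl drives it on the down stroke only, in steps of 6 mm, about 22 to 30 mm for a full stroke; its own friction (18 N) keeps it where it is on the up stroke.
- pad (a joint): how far the pad is pushed back on its spring towards the ram head, in m: 0 is free, 0.015 halfway, 0.030 is against the head (from about 0.026 on the pawl slips under the load: more strokes are harmless but add nothing). It takes 8 N at halfway and 13 N at the end, and rises only once the blanks are against the fence.
- sander: bystander: a cork sanding block 100 x 60 mm with a round wooden grip on top, 54 mm high, on the table; it and the loose blank may have changed places. Origin at the centre of its underside.
- glue: bystander: closed yellow plastic glue bottle, 60 mm in diameter and 170 mm tall, standing beyond the fence end of the press. Origin at the centre of its underside.
Not all that is in view belongs to the job. Leave any red look-alike of the blank alone. What is shaped like the mate but green or yellow is not meant.

How it is judged:
By the outcome, as a careful person would: the job done as asked, in the order asked, and still so for the second after the job is handed in, with the robot touching nothing.
It also fails if it takes over 72 s, if anything falls off the work surface, if the arm or the gripper's body presses on something with over 40 N, if the wrist force passes 120 N, or if a joint passes its speed limit or range.

## Robot

A 6-joint arm with a two-finger parallel gripper is mounted at the origin on the work surface. World frame = base frame: x ahead of the robot, y to its left, z up, the work surface at z = 0. Lengths are in m, angles in rad, forces in N, time in s.
With the tool pointing down it reaches from about 0.35 to 0.8 m from the base axis. Payload 7.3 kg.
Tool frame: the origin (TCP) lies between the finger pads; the fingertips stand 25 mm ahead of it and the grasp point (between the pads) lies 6 mm ahead of it (r.tip_extent is the distance from the TCP to the fingertips, in m); z points along the fingers, y is the line along which they close (so a half turn about z gives the same grasp; the last joint's range is limited). The gripper opens to 85 mm and grips with 20 to 120 N. Pads are 22 mm wide; open, the fingers measure 114 mm over their backs; the gripper's body (76 mm by 85 mm) begins 54 mm behind the grasp point. The pads swing forward as they close: fully open they stand 13 mm farther back than shut.
Start: joints at [-1.476, 0.342, 1.524, -0, 1.275, -0.146], TCP at [0.125, -0.51, 0.256] pointing down, gripper open.
Joint ranges: [-2.53, 2.53], [-0.77, 2.02], [0.04, 2.7], [-1, 4.14], [0.28, 2.66], [-3.11, 3.11]. Speed limits (rad/s): [2.57, 2.57, 3.14, 3.14, 3.14, 3.14].

## Interface

Orientations are given as a unit quaternion [x, y, z, w].
In Python, from workcell import r, command_gripper, optics gives the robot as it stands. The module is installed in compiled form; this text tells all that it offers. Calls block until the motion is done:
- r.reach(position, orientation): joint-space move of the TCP to a pose.
- r.move_straight(position, orientation=None, speed=0.15, max_force=None): straight line of the TCP; orientation=None keeps the orientation; speed is the mean speed in m/s. With max_force (N) it stops when the force on the tool has changed by that much, and returns True; else False.
- r.movej(angles): joint-space move.
- command_gripper(opening, force=None): finger opening in m; force is the grip in N (None keeps the last); returns when the fingers have stopped.
- r.hold(seconds).
- r.solve_ik(position, orientation): joint angles nearest the present ones, or None.
- r.read_state(): the state.
- optics.get_image(name): name is "scene" or "side" or "wrist"; returns (picture, depth): 480x640x3 uint8, red, green, blue; 480x640 float32, m along the optical axis (not along the pixel's ray), 0 where there is no reading.
- optics.camera_model(name): a dict with "K" (3x3 intrinsics, pixels), "R" (3x3) and "t" (3): a world point X has camera coordinates R X + t; the wrist camera has in their place "tool_from_camera" (4x4, takes a point from camera to tool coordinates, whose origin is the TCP and whose axes are the flange's). Camera axes: x right, y down, z forward; pixel columns grow to the right and rows downward; lengths in m; the calibration is good to about 2 mm. A picture is of the moment at which its call begins: read the wrist's pose just before it. camera_model takes no time and is no camera call.
A pose or a line that the arm cannot do raises r.PlanningError and nothing moves.
- r.finish_job(): hands the job in; it is judged then, once.
The state is a dict: "time_s": time; "joint_positions": joint angles; "dq": joint speeds; "tau": joint torques, N m; "eef_pos": TCP position; "eef_rot": TCP orientation; "contact_force": force on the tool from outside, world axes, zero at the start; "torque": the same for the moment, N m; "grip_width": finger opening in m; "grip_force": force on a finger pad.
Only numpy, scipy, OpenCV 4.12 (cv2) and the standard library are available. Lean on these libraries where they do the work, as an engineer would, in place of code of your own. Each camera call takes 0.05 s, during which the arm holds its last target. There are 200 camera calls.

## Working session

There is one attempt and no reset: what is moved stays moved. The work goes in short steps, each a Python script; the robot and the scene stay as the last script left them, time stands still between calls to the robot, and variables do not carry over. Pictures are saved under pics/ and viewed, at most 10 in all, crops included, and the job is handed in when it is done.

```bash
mkdir -p pics; python3 - <<'E'
from workcell import r, optics
import numpy as np, cv2
for n in ("scene","side"):
    im,d=optics.get_image(n); np.savez(f"{n}.npz",im=im,d=d)
    cv2.imwrite(f"pics/{n}.png",im[...,::-1])
    m=optics.camera_model(n); print(n,np.round(m["K"],1).tolist(),np.round(-m["R"].T@m["t"],3),(d>0).mean())
print(optics.camera_model("wrist")); s=r.read_state(); print(s["time_s"],s["eef_rot"],r.tip_extent)
E
```

```text
scene [[578.2, 0.0, 322.6], [0.0, 578.2, 247.7], [0.0, 0.0, 1.0]] [1.255 0.665 0.861] 0.9960123697916666
side [[482.0, 0.0, 323.5], [0.0, 482.0, 237.6], [0.0, 0.0, 1.0]] [ 0.279 -0.637  0.686] 0.9961946614583334
{'K': array([[378.70044138,   0.        , 319.03998514],
       [  0.        , 378.70044138, 235.28284875],
       [  0.        ,   0.        ,   1.        ]]), 'tool_from_camera': array([[-2.14169647e-04, -9.61250095e-01, -2.75677725e-01,
         6.96964618e-02],
       [ 9.99999909e-01, -1.03806917e-04, -4.14923690e-04,
        -6.30136908e-04],
       [ 3.70228182e-04, -2.75677789e-01,  9.61250030e-01,
        -1.17765066e-01],
       [ 0.00000000e+00,  0.00000000e+00,  0.00000000e+00,
         1.00000000e+00]])}
0.1 [ 9.92760929e-01  1.20105104e-01  2.02405976e-05 -7.08736036e-04] 0.025
```

View pics/scene.png

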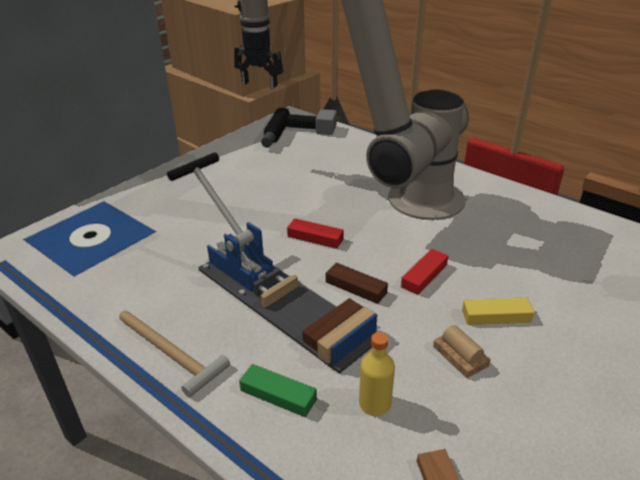

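View pics/side.png

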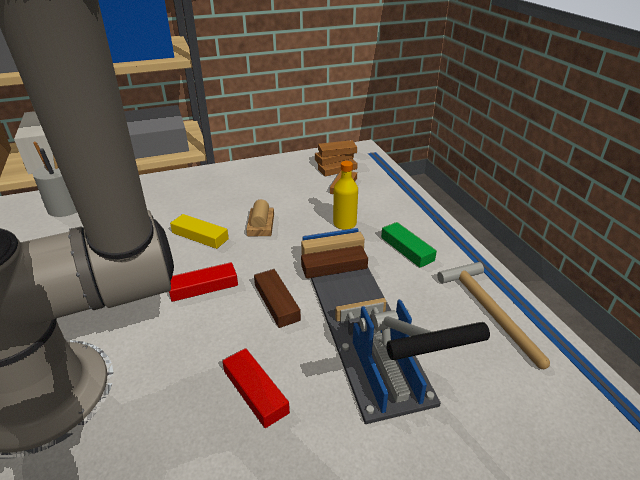

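The scene picture shows these bar-shaped candidates:
- **Dark brown:** loose bar at scene (356,282), side (277,297), and the one by the fence at scene (335,325), side (335,262).
- **Red:** scene (315,233) and (425,271).
- **Yellow and green:** scene (498,311) and (278,389).
- **Brick-like piece:** scene (437,466).

The loose dark brown bar fits the walnut blank. The press has its fence towards +x and its handle at scene (193,166). I'll confirm with a crop and measure.

```bash
cat > h.py <<'E'
import numpy as np, cv2
from workcell import r, optics, command_gripper
from scipy.spatial.transform import Rotation as Ro
def cam(n):
    m=optics.camera_model(n); return m["K"],m["R"],m["t"]
def cloud(n,d):
    K,R,t=cam(n); v,u=np.mgrid[:480,:640]
    P=np.stack([(u-K[0,2])/K[0,0]*d,(v-K[1,2])/K[1,1]*d,d],-1)
    return (P-t)@R
def plane(n,uv,z):
    K,R,t=cam(n); uv=np.atleast_2d(uv).astype(float)
    c=np.c_[(uv-K[:2,2])/[K[0,0],K[1,1]],np.ones(len(uv))]@R; o=-R.T@t
    return o+c*((z-o[2])/c[:,2])[:,None]
def masks(im):
    h=cv2.cvtColor(im,cv2.COLOR_RGB2HSV).astype(int); H,S,V=h[...,0],h[...,1],h[...,2]
    return dict(brown=(H<14)&(S>100)&(V>25)&(V<110), tan=(H>8)&(H<20)&(S>70)&(V>140),
      blue=(H>105)&(H<122)&(S>150), plate=(S<50)&(V<85)&(V>35), black=(V<40), tanall=(H>8)&(H<20)&(S>60)&(V>100))
E
python3 - <<'E'
from h import *
crops=[]
roi={"scene":(180,140,400,380),"side":(220,220,500,430)}
for n in ("scene","side"):
    z=np.load(n+".npz"); im,d=z["im"],z["d"]; P=cloud(n,d); M=masks(im)
    x0,y0,x1,y1=roi[n]; R=np.zeros((480,640),bool); R[y0:y1,x0:x1]=1
    for k in ("brown","tan","plate"):
        m=(M[k]&R&(d>0)).astype(np.uint8)
        c,l,s,ce=cv2.connectedComponentsWithStats(m)
        for i in range(1,c):
            if s[i,4]<120: continue
            q=P[l==i]; zt=np.percentile(q[:,2],95)
            top=q[q[:,2]>zt-.006] 
            print(n,k,np.round(ce[i]),s[i,4],"ztop",np.round(zt,4),np.round(np.median(top[:,2]),4),"rect",[np.round(a,3) for a in cv2.minAreaRect(top[:,:2].astype(np.float32)*1000)])
    cx,cy=(356,282) if n=="scene" else (277,297)
    crops.append(cv2.resize(im[cy-60:cy+60,cx-80:cx+80],(400,300),interpolation=cv2.INTER_CUBIC))
    crops.append(cv2.resize(im[y0:y1,x0:x1],(400,300),interpolation=cv2.INTER_CUBIC))
cv2.imwrite("pics/crop.png",np.vstack([np.hstack(crops[:2]),np.hstack(crops[2:])])[...,::-1])
E
```

```text
scene brown [315. 238.] 442 ztop 0.03 0.0275 rect [array([ 362.061, -106.742]), array([ 34.518, 138.139]), np.float64(31.27)]
scene brown [357. 282.] 1230 ztop 0.0363 0.0338 rect [array([435.161,  79.938]), array([ 47.968, 137.339]), np.float64(6.962)]
scene brown [329. 322.] 1013 ztop 0.0482 0.0458 rect [array([581.16 , 128.652]), array([ 43.378, 137.739]), np.float64(85.788)]
scene tan [345. 327.] 634 ztop 0.0612 0.0587 rect [array([591.921, 172.249]), array([ 27.571, 138.346]), np.float64(85.424)]
scene tan [379. 338.] 160 ztop 0.1731 0.1713 rect [array([671.766, 300.749]), array([29.115, 24.969]), np.float64(34.174)]
scene tan [190. 362.] 198 ztop 0.0288 0.0259 rect [array([830.483, -24.452]), array([15.017, 72.857]), np.float64(0.136)]
scene plate [384. 176.] 294 ztop 0.2677 0.2683 rect [array([244.019,  -8.967]), array([ 6.954, 31.373]), np.float64(3.249)]
scene plate [386. 147.] 198 ztop 0.2747 0.2717 rect [array([244.496,  23.394]), array([10.933, 45.075]), np.float64(7.176)]
scene plate [277. 303.] 3484 ztop 0.0417 0.0467 rect [array([614.27 ,  -1.539]), array([208.117,  66.
[... 582 characters left out ...]
[array([591.196, 171.669]), array([ 33.348, 138.455]), np.float64(85.445)]
side tan [481. 292.] 336 ztop 0.0276 0.0251 rect [array([829.871, -56.204]), array([ 17.197, 135.641]), np.float64(0.263)]
side tan [360. 304.] 211 ztop 0.0473 0.0456 rect [array([574.375, -26.133]), array([13.844, 97.342]), np.float64(84.531)]
side plate [469. 250.] 180 ztop 0.0049 0.003 rect [array([905.344, 104.834]), array([251.891,   9.593]), np.float64(89.765)]
side plate [485. 234.] 850 ztop -0.6848 -0.6764 rect [array([1783.797,  975.916]), array([88.692, 22.701]), np.float64(83.083)]
side plate [366. 343.] 5812 ztop 0.1173 0.1531 rect [array([ 532.138, -216.155]), array([182.907,  54.789]), np.float64(76.77)]
```

View pics/crop.png

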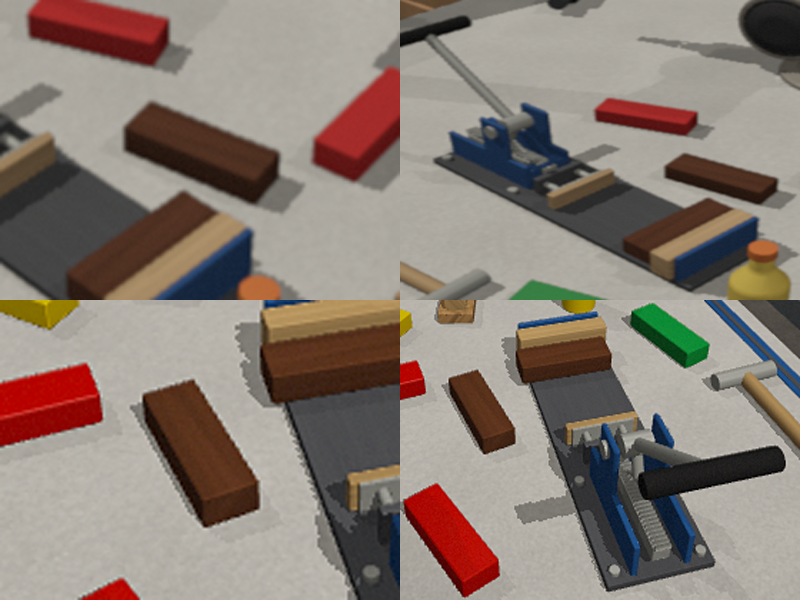

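The crop confirms it: the loose dark brown bar with wood grain at scene (356,282), side (277,297) is the blank. The red bars are look-alikes. Next I'll triangulate the handle, refine the centres across the two views, and check IK and clearance.

```bash
cat >> h.py <<'E'
def tri(a,b):  # pixel in scene, side -> world point
    T=[]
    for n in ("scene","side"):
        K,R,t=cam(n); T.append(K@np.c_[R,t])
    X=cv2.triangulatePoints(T[0],T[1],np.float64(a).reshape(2,1),np.float64(b).reshape(2,1))[:,0]; return X[:3]/X[3]
def down(deg):
    a=np.radians(deg)/2; return [np.cos(a),np.sin(a),0,0]
E
python3 - <<'E'
from h import *
reg={"scene":(160,145,225,185),"side":(380,315,500,365)}; C={};P={};I={}
for n,(x0,y0,x1,y1) in reg.items():
    z=np.load(n+".npz"); im,d=z["im"],z["d"]; P[n]=cloud(n,d); I[n]=im
    m=np.zeros((480,640),np.uint8); m[y0:y1,x0:x1]=(im[y0:y1,x0:x1].max(-1)<60)&(P[n][y0:y1,x0:x1,2]>.18)
    c,l,s,ce=cv2.connectedComponentsWithStats(m); i=1+np.argmax(s[1:,4])
    rc=cv2.minAreaRect(np.argwhere(l==i)[:,::-1].astype(np.float32)); C[n]=rc[0]
    q=P[n][l==i]; q=q[np.abs(q[:,2]-np.median(q[:,2]))<.03]; print(n,rc,s[i,4],q.mean(0),q.min(0),q.max(0))
    bx=cv2.boxPoints(rc); o=bx[np.argsort(bx[:,0])]; C[n+"e"]=[o[:2].mean(0),o[2:].mean(0)]
print("handle",tri(C["scene"],C["side"]),"ends",tri(C["scenee"][0],C["sidee"][1]),tri(C["scenee"][1],C["sidee"][0]), tri(C["scenee"][0],C["sidee"][0]),tri(C["scenee"][1],C["sidee"][1]))
# corners of the brown tops: hue masks -> pixel quads cast on measured heights
for n in I:
    h=cv2.cvtColor(I[n],cv2.COLOR_RGB2HSV); red=(((h[...,0]<6)|(h[...,0]>174))&(h[...,1]>170)&(h[...,2]>90)&(P[n][...,2]<.1)&(P[n][...,0]<.6)&(P[n][...,0]>.25)&(np.abs(P[n][...,1])<.3)).astype(np.uint8)
    c,l,s,ce=cv2.connectedComponentsWithStats(red)
    for i in range(1,c):
        if s[i,4]>150: q=P[n][l==i]; print(n,"red",np.round(ce[i]),np.round(cv2.boxPoints(cv2.minAreaRect(q[:,:2].astype(np.float32))),3).tolist())
for p,a in (([.434,.078,.031],-83.4),([.434,.078,.2],-83.4),([.579,.06,.06],-4.8),([.55,-.30,.24],-4.6),([.575,-.345,.09],-4.6)):
    j=r.solve_ik(p,down(a)); print(None if j is None else np.round(j,2))
E
```

```text
scene ((192.7366943359375, 166.06802368164062), (9.615386009216309, 53.61539077758789), 67.38013458251953) 497 [ 0.55672329 -0.29280608  0.2414547 ] [ 0.4864752  -0.31191314  0.22738358] [ 0.61729623 -0.28095668  0.25081162]
side ((437.22381591796875, 338.4295959472656), (23.027372360229492, 103.92059326171875), 77.7352294921875) 1972 [ 0.54546405 -0.30429518  0.2421717 ] [ 0.48488842 -0.31680948  0.22151011] [ 0.61450021 -0.27156377  0.24893068]
handle [ 0.55138133 -0.29843282  0.23713098] ends [ 0.61869516 -0.30351137  0.23824376] [ 0.48341577 -0.29273765  0.23726427] [ 0.55455912 -0.31508139  0.2184586 ] [ 0.54948711 -0.28827993  0.26372417]
scene red [315. 230.] [[0.3019999861717224, -0.05900000035762787], [0.33899998664855957, -0.19099999964237213], [0.3880000114440918, -0.1770000010728836], [0.35100001096725464, -0.04500000178813934]]
scene red [421. 272.] [[0.24899999797344208, 0.20000000298023224], [0.25099998712539673, 0.15399999916553497], [0.3709999918937683, 0.15700000524520874], [0.3700000047683716, 0.20399999618530273]]
side red [206. 280.] [[0.24899999797344208, 0.19900000095367432], [0.25, 0.14800000190734863], [0.36899998784065247, 0.15000000596046448], [0.36800000071525574, 0.20100000500679016]]
side red [258. 387.] [[0.30000001192092896, -0.06199999898672104], [0.3400000035762787, -0.19599999487400055], [0.38600000739097595, -0.18199999630451202], [0.3449999988079071, -0.04800000041723251]]
[ 0.    0.53  2.01 -0.    0.6   3.03]
[ 0.    0.25  1.83 -0.    1.06  3.03]
[-0.03  0.66  1.59 -0.    0.89  1.63]
[-0.62  0.54  1.25 -0.    1.35  1.03]
[-0.65  0.76  1.28 -0.    1.1   1.  ]
```

Handle, blank and mate are located, and the press +y axis is at about 85.4°. Next I'll refine blank and mate with the wrist camera from two places.

```bash
cat >> h.py <<'E'
def wpts(z, zlo=None):
    """wrist picture; brown contours cast on plane z -> list of (area, centre, size, long-axis deg, depth height)"""
    s=r.read_state(); im,d=optics.get_image("wrist"); m=optics.camera_model("wrist"); K,T=m["K"],m["tool_from_camera"]
    Rw=Ro.from_quat(s["eef_rot"]).as_matrix(); A=Rw@T[:3,:3]; o=Rw@T[:3,3]+s["eef_pos"]
    v,u=np.mgrid[:480,:640]; ray=np.stack([(u-K[0,2])/K[0,0],(v-K[1,2])/K[1,1],np.ones_like(u)],-1)@A.T
    W=o+ray*d[...,None]; F=o+ray*((z-o[2])/ray[...,2])[...,None]
    b=masks(im)["brown"]&(np.abs(W[...,2]-z)<.006)
    c,l,st,ce=cv2.connectedComponentsWithStats(b.astype(np.uint8)); out=[]
    for i in range(1,c):
        if st[i,4]<600: continue
        rc=cv2.minAreaRect(F[l==i][:,:2].astype(np.float32)*1000); w,h=rc[1]; ang=rc[2]+(90 if h>w else 0)
        out.append((int(st[i,4]),np.round(ce[i]),np.round(rc[0],1),np.round(rc[1],1),round(ang,2),round(float(np.median(W[l==i][:,2])),4)))
    return im,out
E
python3 - <<'E'
from h import *
command_gripper(.078,40)
r.reach([.434,.078,.2],down(96.6))
im,o=wpts(.032); print(*o,sep="\n"); cv2.imwrite("pics/w1.png",im[...,::-1])
r.reach([.50,.09,.2],down(140)); im,o=wpts(.032); print("2nd",*o,sep="\n")
im,o=wpts(.044); print("mate",*o,sep="\n")
cv2.imwrite("pics/w2.png",im[...,::-1])
r.reach([.57,.08,.2],down(175.2)); im,o=wpts(.044); print("mate2",*o,sep="\n"); print(r.read_state()["time_s"])
E
```

```text
(9578, array([317., 206.]), array([432.7,  79. ]), array([ 46.5, 137.4]), 96.36, 0.0321)
2nd
(7252, array([268., 138.]), array([432.7,  79. ]), array([ 46.5, 137.4]), 96.2, 0.0321)
mate
(7584, array([421., 252.]), array([577.1, 132.1]), array([ 47.4, 139. ]), 174.75, 0.0442)
mate2
(7283, array([388., 224.]), array([577.6, 131.6]), array([ 47.9, 137.6]), 174.84, 0.0441)
4.3167
```

```bash
python3 - <<'E'
from h import *
p=[.4327,.079]; q=down(96.3)
r.reach(p+[.12],q); print(r.move_straight(p+[.031],speed=.1,max_force=15))
command_gripper(.04,40); s=r.read_state(); print(s["grip_width"],s["grip_force"],s["eef_pos"])
r.move_straight(p+[.16],speed=.15)
g=[.5705,.0561]; q2=down(174.8)
r.reach(g+[.16],q2); r.move_straight(g+[.07],speed=.15)
print(r.move_straight(g+[.0425],speed=.04,max_force=8)); s=r.read_state(); print(s["eef_pos"],s["contact_force"])
command_gripper(s["grip_width"]+.02)
r.move_straight(g+[.2],speed=.15)
im,o=wpts(.044); print(*o,sep="\n"); cv2.imwrite("pics/w3.png",im[...,::-1]); print(r.read_state()["time_s"],r.read_state()["grip_width"])
E
```

```text
False
0.047110592866215294 41.65313243865967 [0.43305586 0.07902433 0.03159951]
True
[0.57002714 0.05603196 0.04357192] [-1.03907191  0.44963444  4.29347388]
(1136, array([318., 202.]), array([569.8,  56.7]), array([ 47. , 136.1]), 174.73, 0.0436)
(2717, array([429., 178.]), array([576.5, 131.2]), array([ 48.1, 134.6]), 174.77, 0.0439)
12.2333 0.06711242604648568
```

View pics/w3.png

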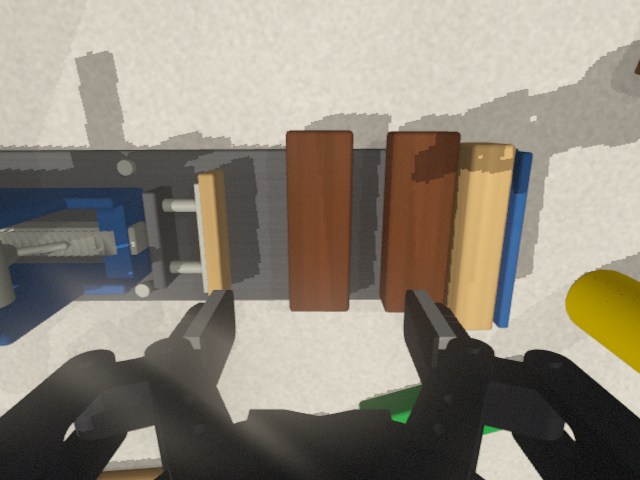

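The blank lies at (320,220) in the wrist view, parallel to and level with the mate at (422,220). The pad is at (213,230). Next is the handle, with one careful first stroke.

```bash
cat >> h.py <<'E'
U=np.array([.0797,.9968,0]); E_=np.array([.9968,-.0797,0]); H0=np.array([.5514,-.2984,.2360]); QH=down(175.4)
PIV=H0+.159*U-[0,0,.121]
def tcp(th,off=-.030):
    a=.650-th; return PIV-.200*np.cos(a)*U+[0,0,.200*np.sin(a)]+off*E_+[0,0,.006]
def angle():
    v=np.array(r.read_state()["eef_pos"])-[0,0,.006]-PIV; return .650-np.arctan2(v[2],-v@U)
def stroke(down_=True,sp=.12):
    L=[.13,.26,.39,.52,.65] ; L=L+[.78] if down_ else L[::-1]+[-.015]
    for i,t in enumerate(L):
        last=i==len(L)-1
        hit=r.move_straight(tcp(t),speed=.05 if last else sp,max_force=(28 if down_ else 14) if last else None)
    s=r.read_state(); print("down" if down_ else "up",hit,round(angle(),3),np.round(s["contact_force"],1),round(s["grip_width"],4),round(s["time_s"],2),flush=True)
E
python3 - <<'E'
from h import *
r.move_straight([.5705,.0561,.3],speed=.25)
a=tcp(0); command_gripper(.062,40)
r.reach(a+[0,0,.09],QH); print(r.move_straight(a,speed=.12,max_force=12))
im,_=optics.get_image("side"); cv2.imwrite("pics/s2.png",cv2.resize(im[160:460,200:600],(800,600))[...,::-1])
command_gripper(.01,50); s=r.read_state(); print(s["grip_width"],np.round(s["contact_force"],1),s["eef_pos"],s["time_s"])
E
```

```text
False
0.022507168835461888 [-1.6 -4.7  3.3] [ 0.52152539 -0.29719121  0.24281337] 15.7333
```

View pics/s2.png

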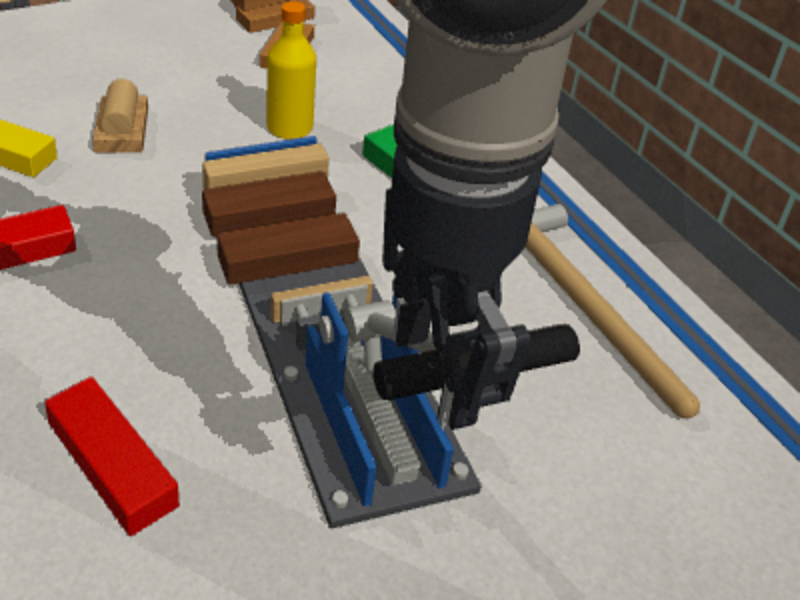

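The fingers hold the bar beside the shank at (480,365). Stroke one.

```bash
python3 - <<'E'
from h import *
stroke(True); stroke(False)
im,d=optics.get_image("side"); P=cloud("side",d); m=masks(im)["tan"]; m[:290]=0;m[330:]=0;m[:,:320]=0;m[:,400:]=0
q=P[m&(P[...,2]>.03)&(P[...,2]<.055)]; print(len(q),np.median(q@U))
cv2.imwrite("pics/s3.png",cv2.resize(im[160:460,200:600],(800,600))[...,::-1])
E
```

```text
down False 0.767 [-7.3 -5.9 14.2] 0.0223 18.23
up True 0.024 [-0.6 -1.4  4.6] 0.0226 20.54
214 0.039673192868363474
```

View pics/s3.png

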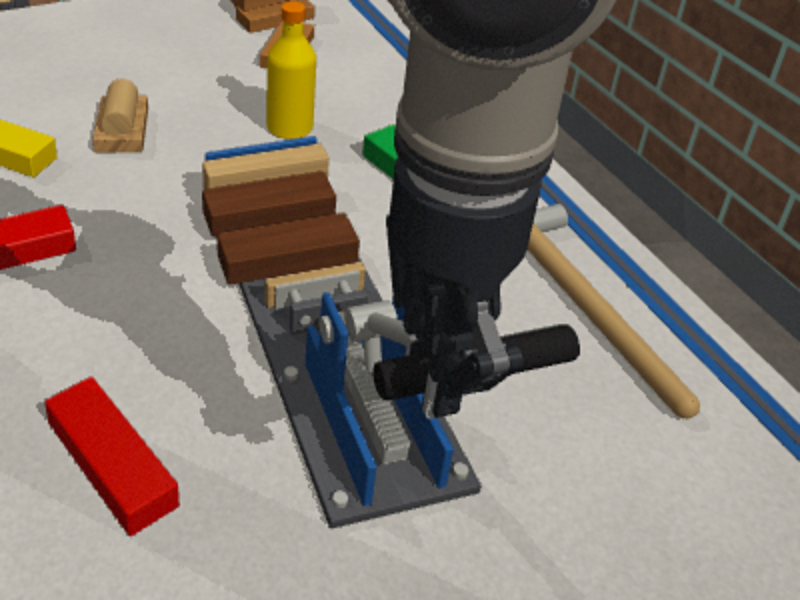

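The pad moved about 20 mm up to the blank. I'll press further into both end stops to make sure the strokes are full.

```bash
sed -i 's/\[.78\]/[.83]/; s/\[-.015\]/[-.05]/; s/(28 if down_ else 14)/(30 if down_ else 22)/' h.py; cat >> h.py <<'E'
def look(name=None):
    im,d=optics.get_image("side"); P=cloud("side",d); S=P@U; X=P@E_; Z=P[...,2]; M=masks(im)
    g=(X>.45)&(X<.68)
    for k,c in (("tan",M["tan"]&(S>-.02+.0)&(S<.17)),("brown",M["brown"])):
        m=(c&g&(Z>.037)&(Z<.055)).astype(np.uint8); n,l,st,ce=cv2.connectedComponentsWithStats(m)
        print(k,[(np.round(ce[i]).tolist(),int(st[i,4]),np.round(np.percentile(S[l==i],[2,50,98])*1000,1).tolist()) for i in range(1,n) if st[i,4]>80])
    if name: cv2.imwrite(name,cv2.resize(im[160:460,200:600],(800,600))[...,::-1])
E
python3 - <<'E'
from h import *
r.move_straight(tcp(-.05),speed=.03,max_force=12); print(angle(),r.read_state()["contact_force"])
stroke(True); stroke(False); look()
E
```

```text
0.023318337316138193 [0.87662345 0.75308114 2.67205219]
down False 0.809 [-9.2 -4.7 22. ] 0.022 23.47
up True 0.048 [-2.4 -2.7  2.7] 0.0224 25.84
tan [([353.0, 289.0], 194, [57.0, 62.9, 69.9])]
brown [([334.0, 258.0], 1005, [152.3, 170.7, 197.7]), ([343.0, 279.0], 1169, [76.9, 96.8, 123.7])]
```

```bash
sed -i 's/\[.83\]/[.80]/' h.py; python3 - <<'E'
from h import *
command_gripper(.05); r.move_straight(tcp(.015),speed=.06); command_gripper(.01,60)
stroke(True); stroke(False); look(); stroke(True); stroke(False); look("pics/s4.png")
E
```

```text
down False 0.785 [-7.4 -3.7 13.9] 0.0221 29.49
up True 0.039 [-0.8 -0.7  3.9] 0.0226 31.82
tan [([350.0, 281.0], 179, [81.9, 86.7, 92.9])]
brown [([337.0, 266.0], 2010, [95.9, 141.4, 196.4])]
down False 0.784 [-6.6 -5.6 16.6] 0.0222 34.39
up True 0.092 [ 5.3 -2.3 -3.5] 0.0216 36.62
tan [([347.0, 277.0], 178, [95.5, 101.6, 108.4])]
brown [([335.0, 263.0], 1836, [109.6, 151.8, 199.8])]
```

View pics/s4.png

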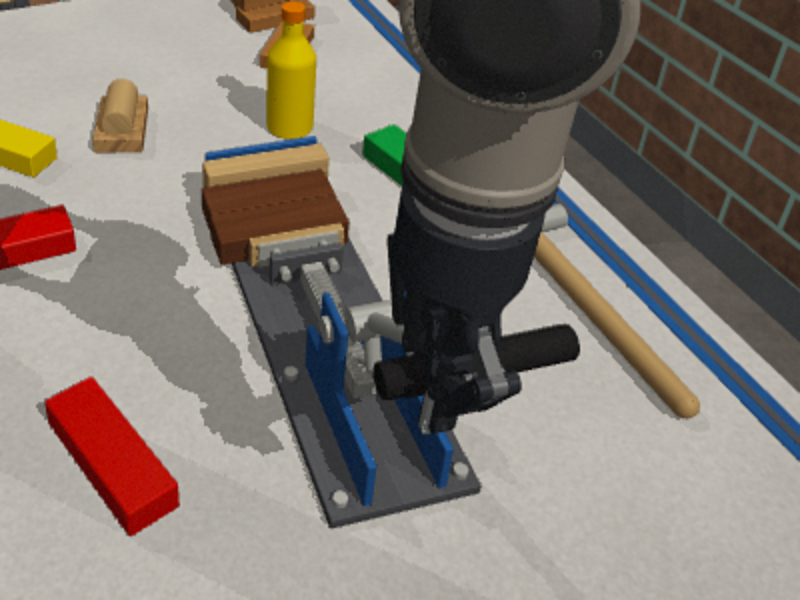

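Both blanks are together against the fence and the pad has begun to compress: head and pad are closer together at (305,250). The handle is up, but the bar slid in the fingers, so I'll regrip harder and do further full strokes.

```bash
python3 - <<'E'
from h import *
command_gripper(.05); r.move_straight(tcp(.01),speed=.06); command_gripper(.01,110)
stroke(True); look(); stroke(False); look("pics/s5.png")
E
```

```text
down False 0.784 [-36.7  -7.7  21.5] 0.0209 40.48
tan [([347.0, 277.0], 129, [96.0, 103.5, 109.3])]
brown [([332.0, 267.0], 1324, [109.4, 139.4, 194.1])]
up True 0.009 [ 3.  -2.4 -1.8] 0.021 42.92
tan [([347.0, 277.0], 126, [94.7, 103.0, 108.3])]
brown [([335.0, 263.0], 1839, [109.6, 151.7, 199.6])]
```

View pics/s5.png

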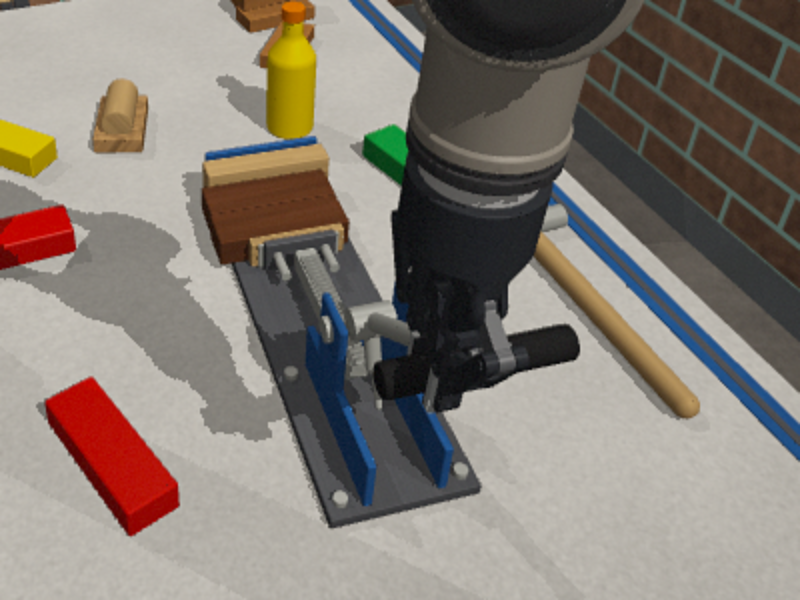

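The steel head at (300,245) now sits right behind the pad, so the pad is pushed back nearly all the way, and the blanks are tight against the fence. I'll release with the handle up, then verify from above.

```bash
python3 - <<'E'
from h import *
command_gripper(.06); a=tcp(0); r.move_straight(a+[0,0,.1],speed=.12)
r.reach([.56,.03,.34],QH); im,o=wpts(.044); print(*o,sep="\n")
cv2.imwrite("pics/w6.png",im[...,::-1]); 
im,d=optics.get_image("scene"); cv2.imwrite("pics/x.png",im[...,::-1]); print(r.read_state()["time_s"])
a=cv2.imread("pics/w6.png"); b=cv2.imread("pics/x.png"); cv2.imwrite("pics/f.png",np.hstack([cv2.resize(a[:360,60:540],(400,300)),cv2.resize(b[130:430,140:440],(400,300))]))
E
```

```text
(10108, array([394., 196.]), array([575.4, 110.9]), array([ 94.7, 138.9]), 175.08, 0.0442)
45.7667
```

View pics/f.png

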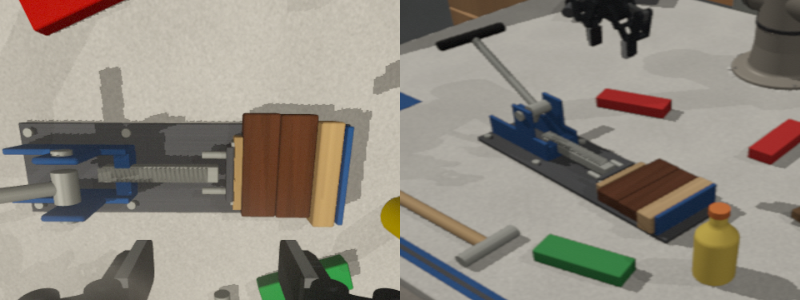

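The two blanks form one 95 x 139 mm block against the fence at (280,165), with their ends level. The pad at (237,170) is nearly against the head, and the handle is up and free. Handing in.

```bash
python3 -c "
from workcell import r
print(r.finish_job())"
```

```text
the job is handed in; nothing more can be done
None
```

The job is handed in at about 46 s: both blanks are tight against the fence with ends level, the pad is pushed back nearly to the head, and the handle is up and released; the bar slipped in my fingers on some of the five pump strokes, so at least one may have fallen short of all the way down.

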